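Set the length stop to the sample bar

ROBOT

A 6-joint arm with a two-finger parallel gripper is mounted at the origin on the work surface. World frame = base frame: x ahead of the robot, y to its left, z up, the work surface at z = 0. Lengths are in m, angles in rad, forces in N, time in s.
With the tool pointing down it reaches from about 0.3 to 0.875 m from the base axis. Payload 6.4 kg.
Tool frame: the origin (TCP) lies midway between the tips of the shut fingers; the grasp point (between the pads) lies ctrl.grip_depth behind it (ctrl.grip_depth is the distance from the TCP to the grasp point, in m); x points along the fingers, y is the direction in which the jaws open and shut, and the axes are right-handed (so a half turn about x gives the same grasp; the last joint's range is limited). The gripper opens to 85 mm and grips with 20 to 120 N. Pads are 22 mm wide; open, the fingers measure 114 mm over their backs; the gripper's body (76 mm by 85 mm) begins 54 mm behind the grasp point. The pads swing forward as they close: fully open they stand 13 mm farther back than shut.
Start: joints at [-1.484, 0.181, 1.607, -0, 1.354, -0.206], TCP at [0.166, -0.551, 0.231] pointing down, gripper open.
Joint ranges: [-2.99, 2.99], [-0.89, 2.07], [0.3, 2.58], [-1.14, 4.28], [0, 2.63], [-3.12, 3.12]. Speed limits (rad/s): [2.57, 2.57, 3.01, 3.14, 3.14, 3.14].

INTERFACE

Orientations are given as a unit quaternion [w, x, y, z].
In Python, from bench import ctrl gives the robot as it stands.
- The arm moves only by the tool carry_out, never from a script. Its argument "motion" is one flat list of numbers, 7 for each row, row after row: the turn, a rotation vector about the tool's x, y, z in degrees, then the shift along the tool's x, y, z in m, then the gripper's target within -1 to 1 (shut at 1, half-way at 0, fully open at -1). A call has 1 to 10 rows; each row shifts and turns the pose as measured when the row begins, along the tool's axes as they then stand; what a row does not reach is not made up. A row lasts 1/10 s, in which the tool goes at most 50 mm and 8.59 degrees, less where a joint would pass 70% of its speed; a pose out of reach is approached as far as the arm can. A call with a gripper value outside its range is refused whole. The fingers move at their own pace and stop on an object; the grip force is fixed at half the most. Time passes only in rows, so rows that do not move let the fingers close. It gives the time, the measured TCP pose, the force and the opening at its end, in the units of the state.
- ctrl.get_obs(): the state, without advancing time (a new reading comes with each control period).
- ctrl.camera(name): name is "side" or "top" or "wrist"; returns the picture (420x560x3 uint8, blue, green, red); there is no depth.
- ctrl.camera_params(name): a dict with "mtx" (3x3 intrinsics, pixels), "pose" (4x4, takes a point from camera to world coordinates); the wrist camera has in their place "hand_eye" (4x4, takes a point from camera to tool coordinates, whose origin is the TCP and whose axes are the tool frame's). Camera axes: x right, y down, z forward; pixel columns grow to the right and rows downward; lengths in m; the calibration is good to about 2 mm. A picture is of the moment at which its call begins: read the wrist's pose just before it. camera_params takes no time and is no camera call.
- ctrl.hand_in(): hands the job in, once; it reports no verdict.
Trained networks look in the newest picture that a camera, given by its name, has taken for a name from the list of things; names that differ only in an ending like _2 or _b are one class to them, and where a whole thing is asked for, a point or a joint stands for the part that bears it (a point fixed in the world has none). Each returns a list of dicts, best first, with "conf" (0 to 1); they miss things now and then, are a little off and sometimes report something else, mostly with a low value. They report only what shows in the picture. A call takes as long as a camera call. They do not tell look-alikes from the thing itself.
- ctrl.boxes_of(camera, thing): "point" ([x, y, z] in m, in the coordinates of the camera as it stood for that picture, good to about 4 mm: the middle of the surface that is visible of it).
- ctrl.trace(camera, thing): "pixels" (420x560 bool, what is visible of it).
- ctrl.landmark_of(camera, thing): "point" ([x, y, z] in m, in the coordinates of the camera as it stood for that picture, good to about 4 mm: a listed point, or the origin of a listed thing).
The state is a dict: "time_s": time; "q": joint angles; "dq": joint speeds; "joint_efforts": joint torques, N m; "eef_pos": TCP position; "eef_rot": TCP orientation; "wrist_force": force on the tool from outside, world axes, zero at the start; "torque": the same for the moment, N m; "opening": opening from 0.0 (shut) to 1.0 (fully open).
Only numpy, scipy, OpenCV 4.12 (cv2) and the standard library are available. Lean on these libraries where they do the work, as an engineer would, in place of code of your own. Each camera call takes 0.05 s, during which the arm holds its last target. There are 200 camera calls.

TASK

Set the length stop on this bench gauge to the yellow sample bar that lies in its channel: back off the tee-knob set screw until the collar runs free on its rod, then slide the collar along so that its stop arm pushes the bar all the way home against the stop bolt at the far end of the channel, with a light steady push of about 10 N and never more than 20 N on the bar. With the arm still bearing on the bar, tighten the set screw again as firmly as you found it, and let go; leave the tape measure, the try square and the offcut where they lie.

Things in the scene. Friction and masses are not known exactly. Their poses are not given: they have to be found in the camera images.
- gauge: The bench gauge, bolted down: a grey steel channel 480 mm long, 62 wide, inside width 54, walls 40 high, floor 4 thick. Origin on the bench under its middle; y runs along the channel towards the stop bolt, z up. On the -x side a 16 mm steel rod runs parallel to it (axis at x = -75 mm, z = 62 mm) between two aluminium supports 78 mm high at y = -232 and +222 mm.
- end_plate (a point): Middle of the steel plate that closes the channel at gauge y = 190 mm, 12 mm above the bench. The stop bolt passes through it along y: its hex head, 14 mm across, points to -y and stands 25 to 75 mm short of this point. The bolt is adjustable and was set by eye, so the place where the bar comes home must be felt.
- collar: The stop collar: a steel ring round the rod, 38 mm in diameter and 32 long, with a flat steel stop arm (10 mm thick along y) that reaches over the channel wall and down into the channel (36 mm wide there). Origin on the rod axis in the ring's middle, axes as the gauge's. It only slides along y: screw loose, it drags with 2 to 3 N; screw tight as found, it is held by 30 to 65 N.
- stop_face (a point): Point on the arm's face that looks to the bar (+y), above the channel's centre line, 14 mm above the bench; axes as the gauge's. It is 5 mm ahead of the collar's middle and starts 55 mm or more short of the bar.
- knob (a joint): Angle of the set screw, rad, growing as it is loosened (counter-clockwise seen from above). 0: its point just touches the rod; from -0.5 down it holds the collar firmly; above 0 the collar is free. Found between -0.95 and -0.7. Hard ends at -1.1 and +1.5. Turning takes 0.1 to 0.2 N m when loose and up to 0.6 N m when tight.
- knob_grip (a point): Centre of the black tee knob on the set screw, 108 mm above the bench, on the screw's vertical axis above the collar's middle. The knob is a bar 48 mm long (point x), 12 thick (point y), 20 high; under it 12 mm of 8 mm stem, then the collar's boss, top at 86 mm above the bench. z up; turns with the knob: at joint value 0 its long side lies along the gauge's x, across the rod.
- bar: The sample: a loose yellow pultruded flat bar, 140 mm long (y), 50 mm wide (x), 16 mm thick, about 0.2 kg, lying flat in the channel along it, with a gap of 8 to 75 mm to the stop bolt at the start. Origin at the centre of its underside; y towards the stop bolt. It slides with 1 to 2 N.
- bar_end (a point): Centre of the bar's end face that looks towards the stop arm; axes as the bar's.
- tape_measure: Black and yellow tape measure, 66 x 34 x 62 mm, on the bench beyond the gauge. Origin under its centre. Leave alone.
- try_square: Try square lying flat beyond the gauge: wooden stock 110 mm long, steel blade 170 mm. Origin under the stock's centre. Leave alone.
- offcut: Yellow offcut of channel, 50 x 85 x 27 mm, on the bench on the rod's side of the gauge. Origin under its centre. Leave alone.
Things that resemble listed ones, but are neither listed nor needed, are in the scene too. Leave any blue, pink or purple look-alike of the bar alone.

How it is judged:
By the outcome, as a careful person would: the job done as asked, in the order asked, and still so for the second after the job is handed in, with the robot touching nothing.
It also fails if it takes over 61 s, if anything falls off the work surface, if the arm or the gripper's body presses on something with over 40 N, if the wrist force passes 120 N, or if a joint passes its speed limit or range.

## Working session

There is one attempt and no reset: what is moved stays moved. The work goes in short steps, Python scripts to look and compute and a tool call to move; the robot and the scene stay as the last step left them, time stands still between calls to the robot, and variables do not carry over. Pictures are saved under pics/ and viewed, about 8 in all and at most 12, crops included, and the job is handed in when it is done.

Besides the shell and the picture viewer there is one more tool, called after ">>>" by a JSON object that holds its "api" and its "payload", one argument or row to a line. carry_out: Moves the arm, as the interface text tells. Its arguments: {"type":"object","properties":{"motion":{"type":"array"}},"required":["motion"]}

```bash
mkdir -p pics; ls; cat > h.py <<'E'
import numpy as np, cv2
from scipy.spatial.transform import Rotation as R
from bench import ctrl
def rot(o): return R.from_quat(np.asarray(o["eef_rot"]),scalar_first=True)
def campose(n,o):
    p=ctrl.camera_params(n)
    if "pose" in p: return np.array(p["pose"])
    T=np.eye(4);T[:3,:3]=rot(o).as_matrix();T[:3,3]=o["eef_pos"]
    return T@np.array(p["hand_eye"])
def toW(n,pt,o): return (campose(n,o)@np.r_[pt,1])[:3]
def proj(n,P,o):
    c=np.linalg.inv(campose(n,o))@np.r_[P,1]; u=np.array(ctrl.camera_params(n)["mtx"])@c[:3]; return u[:2]/u[2]
def ray(n,uv,z,o):
    T=campose(n,o); d=T[:3,:3]@np.linalg.solve(np.array(ctrl.camera_params(n)["mtx"]),[uv[0],uv[1],1]); return T[:3,3]+d*(z-T[2,3])/d[2]
E
python3 - <<'E'
from h import *
o=ctrl.get_obs(); print({k:np.round(v,3).tolist() for k,v in o.items()}, ctrl.grip_depth)
print(rot(o).as_matrix().round(3))
for n in ("top","side"):
    cv2.imwrite(f"pics/{n}0.png",ctrl.camera(n))
    print(n,campose(n,o).round(3).tolist(),np.array(ctrl.camera_params(n)["mtx"]).round(0).tolist())
    for t in ("gauge","end_plate","collar","stop_face","knob_grip","bar","bar_end","offcut","tape_measure"):
        for d in ctrl.landmark_of(n,t)[:3]:
            p=toW(n,d["point"],o); print(n,t,round(d["conf"],2),p.round(3),proj(n,p,o).round(0))
E
```

```text
pics
{'time_s': 0.0, 'q': [-1.484, 0.182, 1.608, 0.0, 1.354, -0.206], 'dq': [0.002, -0.001, 0.0, 0.001, -0.002, 0.001], 'joint_efforts': [0.001, -44.487, -35.133, -0.0, 0.009, 0.0], 'eef_pos': [0.166, -0.55, 0.23], 'eef_rot': [0.103, 0.7, 0.104, -0.7], 'wrist_force': [0.405, 0.229, 0.528], 'torque': [-0.025, 0.052, -0.032], 'opening': 1.001} 0.0187
[[-0.     0.289 -0.957]
 [ 0.002 -0.957 -0.289]
 [-1.    -0.002 -0.   ]]
top [[-0.019, -0.992, 0.127, 0.462], [-1.0, 0.017, -0.014, 0.08], [0.012, -0.127, -0.992, 0.99], [0.0, 0.0, 0.0, 1.0]] [[410.0, 0.0, 282.0], [0.0, 410.0, 212.0], [0.0, 0.0, 1.0]]
top gauge 0.56 [ 0.61   0.008 -0.   ] [306. 203.]
top end_plate 0.81 [0.604 0.197 0.01 ] [227. 206.]
top collar 0.63 [ 0.543 -0.142  0.06 ] [373. 227.]
top stop_face 0.97 [ 0.616 -0.136  0.017] [365. 199.]
top knob_grip 0.48 [ 0.542 -0.145  0.112] [381. 225.]
top knob_grip 0.45 [0.442 0.103 0.002] [267. 273.]
top bar 0.89 [ 0.378  0.26  -0.001] [201. 302.]
top bar 0.75 [0.614 0.036 0.001] [294. 202.]
top bar 0.66 [0.724 0.33  0.   ] [174. 160.]
top bar_end 0.86 [0.309 0.264 0.008] [199. 333.]
[... 457 characters left out ...]
 [0.608 0.201 0.011] [276. 270.]
side collar 0.61 [ 0.542 -0.14   0.06 ] [327. 168.]
side stop_face 0.92 [ 0.617 -0.132  0.011] [297. 183.]
side stop_face 0.32 [ 0.607  0.011 -0.001] [292. 220.]
side knob_grip 0.51 [ 0.543 -0.138  0.109] [327. 152.]
side bar 0.96 [0.377 0.263 0.   ] [385. 310.]
side bar 0.82 [0.614 0.036 0.004] [287. 224.]
side bar 0.6 [ 0.38  -0.086 -0.003] [388. 207.]
side bar_end 0.97 [ 0.317 -0.079  0.002] [414. 210.]
side bar_end 0.87 [0.302 0.266 0.003] [425. 315.]
side bar_end 0.74 [0.663 0.359 0.007] [231. 325.]
side offcut 0.6 [0.441 0.106 0.003] [359. 252.]
side offcut 0.34 [ 0.541 -0.137  0.108] [328. 152.]
side tape_measure 0.74 [ 0.765 -0.076  0.001] [238. 192.]
```

```bash
python3 - <<'E'
import cv2
a=cv2.imread("pics/top0.png")
cv2.imwrite("pics/c.png",cv2.resize(a[120:350,150:460],None,fx=2.55,fy=2.55,interpolation=cv2.INTER_CUBIC))
E
```

```text
(no output)
```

View pics/c.png

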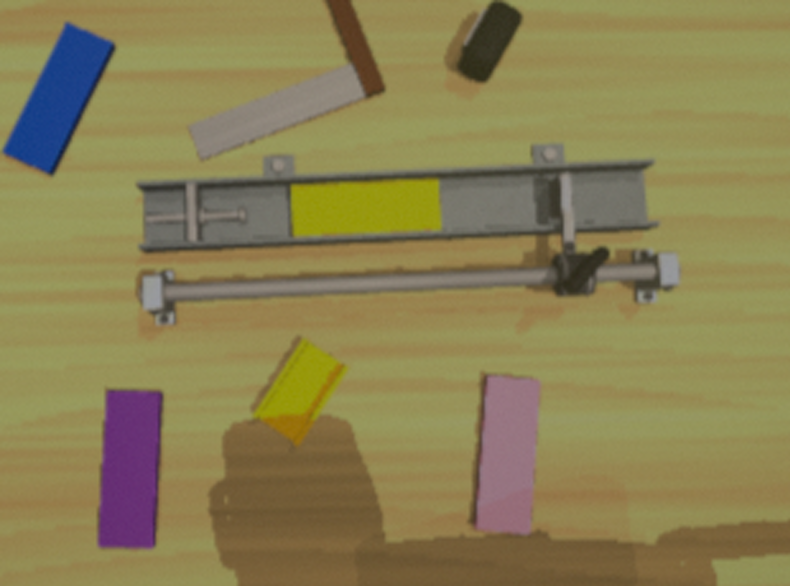

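View pics/side0.png

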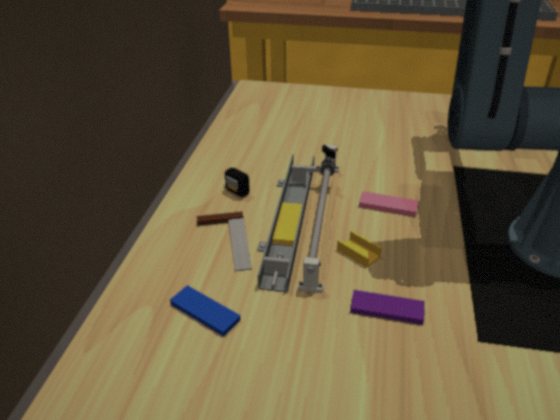

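>>> {"api": "carry_out", "payload": {
  "motion": [0,0,0,0,-0.025,-0.042,-1,0,0,0,0,-0.025,-0.042,-1,0,0,0,0,-0.025,-0.042,-1,0,0,0,0,-0.025,-0.042,-1,0,0,0,0,-0.025,-0.042,-1,0,0,0,0,-0.025,-0.042,-1,0,0,0,0,-0.025,-0.042,-1,0,0,0,0,-0.025,-0.042,-1,0,0,0,0,-0.025,-0.042,-1,0,0,0,0,-0.025,-0.042,-1]
}}

```text
time_s: 2.0
eef_pos: [0.5019, -0.1869, 0.2321]
eef_rot: [0.101, 0.701, 0.096, -0.699]
wrist_force: [-0.2, -1.4, 0.3]
opening: 1.001
```

>>> {"api": "carry_out", "payload": {
  "motion": [8,0,0,0,0,0,-1,8,0,0,0,0,0,-1,8,0,0,0,0,0,-1,8,0,0,0,0,0,-1,8,0,0,0,0,0,-1,8,0,0,0,0,0,-1,8,0,0,0,0,0,-1,4,0,0,0,0,0,-1,0,0,0,0,0,0,-1]
}}

```text
time_s: 2.9
eef_pos: [0.5068, -0.1786, 0.2324]
eef_rot: [-0.273, 0.654, -0.275, -0.649]
wrist_force: [0.5, 0.1, -0.6]
opening: 1.002
```

```bash
cat >> h.py <<'E'
def yaw(o): y=rot(o).as_matrix()[:,1]; return np.degrees(np.arctan2(y[1],y[0]))
def show(o): print("t",round(o["time_s"],2),"p",np.round(o["eef_pos"],4),"yaw",yaw(o).round(1),"F",np.round(o["wrist_force"],1),"T",np.round(o["torque"],2),"op",round(o["opening"],3),"q6",round(o["q"][5],2))
def tool(o,d): return rot(o).inv().apply(d)
E
python3 - <<'E'
from h import *
o=ctrl.get_obs(); show(o); print(rot(o).as_matrix().round(3))
cv2.imwrite("pics/w1.png",ctrl.camera("wrist"))
for t in ("knob_grip","collar","stop_face"):
    for d in ctrl.landmark_of("wrist",t)[:2]:
        p=toW("wrist",d["point"],o); print(t,round(d["conf"],2),p.round(4),proj("wrist",p,o).round(0))
for n in ("wrist",):
  for d in ctrl.trace(n,"knob")[:2]:
    m=d["pixels"]; print(d["conf"],m.sum())
    if m.sum()>20:
        c=cv2.findNonZero(m.astype(np.uint8)); r=cv2.minAreaRect(c); b=cv2.boxPoints(r)
        w=[ray(n,q,0.116,o) for q in b]; print(r); print(np.round(w,4))
E
```

```text
t 2.9 p [ 0.5068 -0.1786  0.2324] yaw -135.6 F [ 0.5  0.1 -0.6] T [-0.02  0.   -0.01] op 1.002 q6 1.81
[[ 0.005 -0.715 -0.699]
 [-0.005 -0.699  0.715]
 [-1.    -0.    -0.007]]
knob_grip 0.83 [ 0.544  -0.1463  0.1021] [232. 199.]
collar 0.68 [ 0.5386 -0.1439  0.0616] [240. 194.]
collar 0.62 [ 0.4443  0.1001 -0.001 ] [185. 337.]
stop_face 0.72 [ 0.6164 -0.1356  0.0132] [193. 144.]
0.68 838
((230.5, 202.0), (52.0, 19.0), 90.0)
[[ 0.5652 -0.1596  0.116 ]
 [ 0.5533 -0.1713  0.116 ]
 [ 0.5208 -0.135   0.116 ]
 [ 0.5333 -0.1227  0.116 ]]
```

View pics/w1.png

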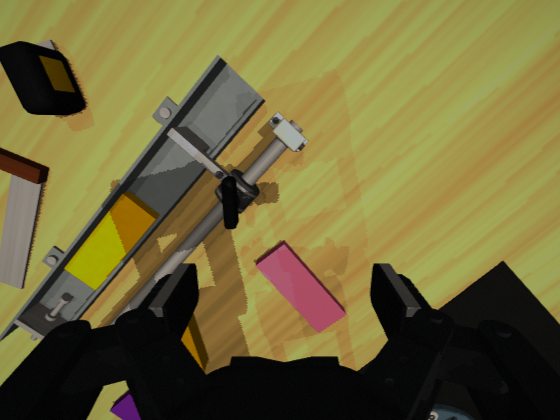

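>>> {"api": "carry_out", "payload": {
  "motion": [0,0,0,0.024,-0.016,0,-1,0,0,0,0.024,-0.016,0,-1,2.4,0,0,0.024,-0.016,0,-1,0,0,0,0,0,0,-1]
}}

```text
time_s: 3.55
eef_pos: [0.5434, -0.1457, 0.1599]
eef_rot: [-0.286, 0.65, -0.288, -0.642]
wrist_force: [-0.9, -0.2, -0.0]
opening: 0.999
```

```bash
cat > k.py <<'E'
from h import *
import sys
o=ctrl.get_obs(); show(o); 
cv2.imwrite(sys.argv[1],ctrl.camera("wrist"))
for t in ("knob_grip","collar"):
    for d in ctrl.landmark_of("wrist",t)[:1]:
        p=toW("wrist",d["point"],o); print(t,round(d["conf"],2),p.round(4),proj("wrist",p,o).round(0))
for n in ("wrist",):
  for d in ctrl.trace(n,"knob")[:1]:
    m=d["pixels"]; print(d["conf"],m.sum())
    c=cv2.findNonZero(m.astype(np.uint8)); r=cv2.minAreaRect(c); b=cv2.boxPoints(r)
    w=np.array([ray(n,q,0.118,o) for q in b]); print(r); print(np.round(w,4),w.mean(0).round(4))
    print("tool-frame centre",tool(o,w.mean(0)-o["eef_pos"]).round(4))
    for i in (0,1): e=w[i+1]-w[i]; print("edge",np.linalg.norm(e).round(4),np.degrees(np.arctan2(e[1],e[0])).round(1))
E
python3 k.py pics/w2.png
```

```text
t 3.55 p [ 0.5434 -0.1457  0.1599] yaw -137.9 F [-0.9 -0.2 -0. ] T [ 0.03  0.09 -0.03] op 0.999 q6 1.94
knob_grip 0.64 [ 0.5453 -0.1455  0.1028] [281. 228.]
collar 0.66 [ 0.5392 -0.1434  0.0639] [286. 218.]
0.77 1281
((282.0, 233.0), (70.0, 22.0), 90.0)
[[ 0.5677 -0.1606  0.118 ]
 [ 0.5573 -0.17    0.118 ]
 [ 0.5236 -0.1335  0.118 ]
 [ 0.5348 -0.1233  0.118 ]] [ 0.5458 -0.1468  0.118 ]
tool-frame centre [ 0.042  -0.001  -0.0019]
edge 0.0141 -137.8
edge 0.0497 132.7
```

View pics/w2.png

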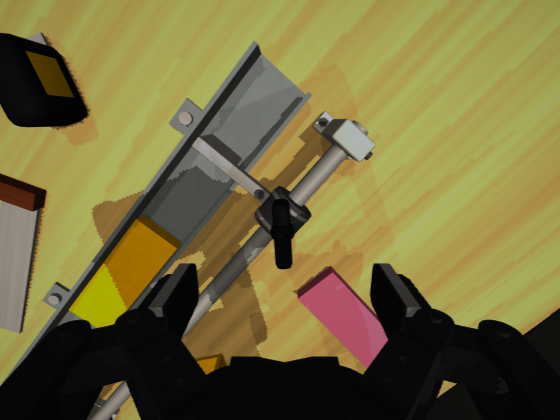

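```bash
python3 - <<'E'
from h import *
o=ctrl.get_obs(); a=cv2.imread("pics/w2.png"); g=a.max(2)
rows=[];
for v in range(205,268,3):
    x=np.where(g[v,262:305]<38)[0]+262
    if len(x): rows.append((v,x.min(),x.max()))
print(rows)
for p,q in (((276,205),(286,265)),((282,205),(282,265))):
    e=ray("wrist",q,.118,o)-ray("wrist",p,.118,o); print(np.degrees(np.arctan2(e[1],e[0])).round(1))
cv2.imwrite("pics/w2c.png",cv2.resize(a[170:290,220:350],None,fx=5,fy=5,interpolation=cv2.INTER_CUBIC))
E
```

```text
[(205, np.int64(262), np.int64(297)), (208, np.int64(262), np.int64(304)), (211, np.int64(262), np.int64(304)), (214, np.int64(262), np.int64(304)), (217, np.int64(264), np.int64(304)), (220, np.int64(267), np.int64(299)), (223, np.int64(270), np.int64(303)), (226, np.int64(262), np.int64(300)), (229, np.int64(265), np.int64(297)), (232, np.int64(268), np.int64(295)), (235, np.int64(271), np.int64(293)), (238, np.int64(272), np.int64(291)), (241, np.int64(275), np.int64(290)), (244, np.int64(275), np.int64(290)), (247, np.int64(275), np.int64(290)), (250, np.int64(275), np.int64(290)), (253, np.int64(275), np.int64(290)), (256, np.int64(276), np.int64(291)), (259, np.int64(276), np.int64(291)), (262, np.int64(276), np.int64(291)), (265, np.int64(277), np.int64(290))]
140.9
132.1
```

View pics/w2c.png

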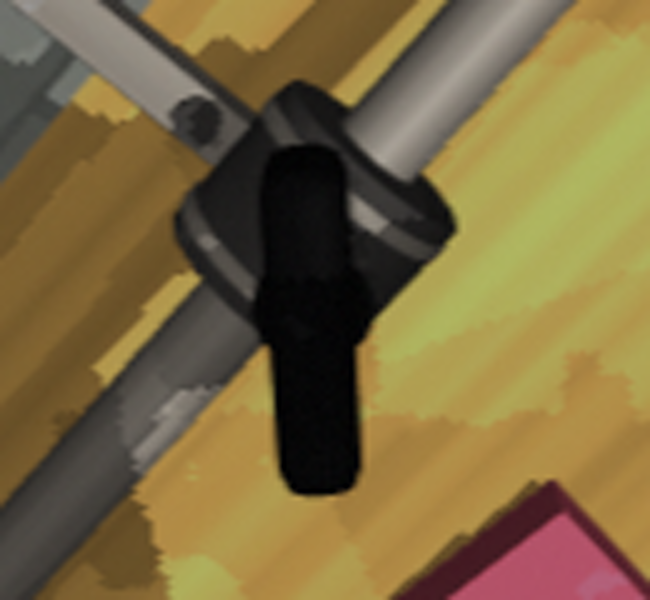

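>>> {"api": "carry_out", "payload": {
  "motion": [-2.5,0,0,0.022,-0.001,-0.001,-1,0,0,0,0.022,0,0,-1,0,0,0,0.022,0,0,-1,0,0,0,0,0,0,-1]
}}

```text
time_s: 4.15
eef_pos: [0.5512, -0.1544, 0.1052]
eef_rot: [-0.27, 0.664, -0.275, -0.641]
wrist_force: [-1.6, 1.3, -0.4]
opening: 1.002
```

```bash
python3 k.py pics/w3.png
```

```text
t 4.15 p [ 0.5512 -0.1544  0.1052] yaw -135.3 F [-1.6  1.3 -0.4] T [-0.04  0.03 -0.08] op 1.002 q6 1.89
knob_grip 0.67 [ 0.542  -0.1446  0.1031] [283. 288.]
collar 0.58 [ 0.5376 -0.1436  0.0636] [287. 263.]
0.73 2151
((280.5, 292.0), (92.0, 31.0), 90.0)
[[ 0.5696 -0.1609  0.118 ]
 [ 0.5593 -0.1713  0.118 ]
 [ 0.5226 -0.1352  0.118 ]
 [ 0.534  -0.1237  0.118 ]] [ 0.5464 -0.1478  0.118 ]
tool-frame centre [-0.013  -0.0013  0.0077]
edge 0.0147 -135.1
edge 0.0515 135.4
```

View pics/w3.png

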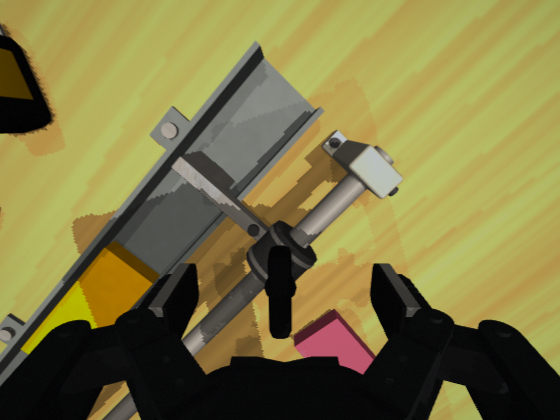

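```bash
cat >> h.py <<'E'
def plan(o,pos,yw):
    "turn (deg, tool axes) and shift (tool axes) to reach pos with tool vertical and tool-y yaw yw"
    a=np.radians(yw); y=np.array([np.cos(a),np.sin(a),0]); x=np.array([0,0,-1.]); z=np.cross(x,y)
    T=R.from_matrix(np.c_[x,y,z]); r=(rot(o).inv()*T).as_rotvec(degrees=True)
    print("turn",r.round(2),"shift",tool(o,np.array(pos)-o["eef_pos"]).round(4))
E
python3 - <<'E'
from h import *
o=ctrl.get_obs(); plan(o,[.544,-.1455,.093],-135)
E
```

```text
turn [-0.3  -2.21  0.46] shift [0.0151 0.0003 0.0143]
```

>>> {"api": "carry_out", "payload": {
  "motion": [0,-2.2,0.5,0.005,-0.0005,0.013,-1,0,0,0,0.007,0,0,-1,0,0,0,0,0,0,-1]
}}

```text
time_s: 4.65
eef_pos: [0.5475, -0.1471, 0.1002]
eef_rot: [-0.272, 0.655, -0.273, -0.65]
wrist_force: [-0.3, -0.7, 0.8]
opening: 0.999
```

```bash
python3 - <<'E'
from h import *
o=ctrl.get_obs(); show(o); plan(o,[.544,-.1455,.093],-135)
E
```

```text
t 4.65 p [ 0.5475 -0.1471  0.1002] yaw -135.3 F [-0.3 -0.7  0.8] T [ 0.01 -0.03  0.01] op 0.999 q6 1.89
turn [-0.29 -0.41  0.09] shift [0.0072 0.0014 0.0037]
```

>>> {"api": "carry_out", "payload": {
  "motion": [0,-0.4,0,0.008,0.001,0.003,-1,0,0,0,0,0,0,-0.2,0,0,0,0,0,0,0.4,0,0,0,0,0,0,1,0,0,0,0,0,0,1,0,0,0,0,0,0,1,0,0,0,0,0,0,1,0,0,0,0,0,0,1,0,0,0,0,0,0,1,0,0,0,0,0,0,1]
}}

```text
time_s: 5.65
eef_pos: [0.5461, -0.1461, 0.093]
eef_rot: [-0.272, 0.654, -0.271, -0.651]
wrist_force: [1.1, 1.4, -0.1]
opening: 0.126
```

```bash
python3 - <<'E'
from h import *
o=ctrl.get_obs(); show(o); plan(o,[.544,-.1455,.093],-135)
E
```

```text
t 5.65 p [ 0.5461 -0.1461  0.093 ] yaw -135.2 F [ 1.1  1.4 -0.1] T [0.06 0.04 0.2 ] op 0.126 q6 1.89
turn [-0.2  -0.21  0.17] shift [0.     0.001  0.0019]
```

>>> {"api": "carry_out", "payload": {
  "motion": [-6,0,0,0,0,0,1,-6,0,0,0,0,0,1,-6,0,0,0,0,0,1,0,0,0,0,0,0,1]
}}

```text
time_s: 6.05
eef_pos: [0.5468, -0.1452, 0.0928]
eef_rot: [-0.165, 0.69, -0.162, -0.686]
wrist_force: [0.6, 0.9, 0.3]
opening: 0.13
```

```bash
python3 - <<'E'
from h import *
o=ctrl.get_obs(); show(o); plan(o,[.544,-.1455,.093],-70)
E
```

```text
t 6.05 p [ 0.5468 -0.1452  0.0928] yaw -116.7 F [0.6 0.9 0.3] T [-0.04  0.02  0.4 ] op 0.13 q6 1.56
turn [-46.75  -0.38   0.12] shift [-0.0002  0.0015  0.0024]
```

>>> {"api": "carry_out", "payload": {
  "motion": [-6.5,0,0,0,0,0,1,-6.5,0,0,0,0,0,1,-6.5,0,0,0,0,0,1,-6.5,0,0,0,0,0,1,0,0,0,0,0,0,1]
}}

```text
time_s: 6.55
eef_pos: [0.5472, -0.1438, 0.0925]
eef_rot: [-0.006, 0.71, -0.003, -0.704]
wrist_force: [1.4, 0.5, -0.4]
opening: 0.127
```

```bash
python3 - <<'E'
from h import *
o=ctrl.get_obs(); show(o); plan(o,[.544,-.1455,.093],-70)
E
```

```text
t 6.55 p [ 0.5472 -0.1438  0.0925] yaw -90.8 F [ 1.4  0.5 -0.4] T [-0.12 -0.01  0.2 ] op 0.127 q6 1.11
turn [-20.79  -0.47   0.18] shift [-0.0005  0.0017  0.0031]
```

>>> {"api": "carry_out", "payload": {
  "motion": [-6.5,0,0,0,0,0,1,-6.5,0,0,0,0,0,1,-6.5,0,0,0,0,0,1,0,0,0,0,0,0,1]
}}

```text
time_s: 6.95
eef_pos: [0.547, -0.1435, 0.0925]
eef_rot: [0.11, 0.701, 0.113, -0.695]
wrist_force: [0.5, 1.6, -0.5]
opening: 0.127
```

```bash
python3 - <<'E'
from h import *
o=ctrl.get_obs(); show(o); plan(o,[o["eef_pos"][0]-.032,o["eef_pos"][1]+1,.0925],-71.5)
E
```

```text
t 6.95 p [ 0.547  -0.1435  0.0925] yaw -71.9 F [ 0.5  1.6 -0.5] T [ 0.06 -0.05  0.18] op 0.127 q6 0.78
turn [-0.37 -0.49  0.15] shift [ 0.005  -0.9603 -0.2808]
```

>>> {"api": "carry_out", "payload": {
  "motion": [0,0,0,0,-0.01,-0.003,1,0,0,0,0,-0.019,-0.0056,1,0,0,0,0,-0.019,-0.0056,1,0,0,0,0,0,0,1]
}}

```text
time_s: 7.35
eef_pos: [0.5457, -0.0935, 0.0926]
eef_rot: [0.104, 0.702, 0.104, -0.697]
wrist_force: [1.1, 2.4, -1.5]
opening: 0.132
```

```bash
python3 - <<'E'
from h import *
o=ctrl.get_obs(); show(o); plan(o,[o["eef_pos"][0]-.032,o["eef_pos"][1]+1,.0925],-71.5)
for n in ("top","side"):
    ctrl.camera(n)
    for t in ("stop_face","bar_end","bar","collar"):
        for d in ctrl.landmark_of(n,t)[:5]:
            p=toW(n,d["point"],o)
            if abs(p[0]-.6)<.09 and p[1]<.3:print(n,t,round(d["conf"],2),p.round(3))
E
```

```text
t 7.35 p [ 0.5457 -0.0935  0.0926] yaw -73.1 F [ 1.1  2.4 -1.5] T [ 0.27 -0.21  0.16] op 0.132 q6 0.89
turn [-1.6  -0.43 -0.06] shift [ 0.0011 -0.9661 -0.26  ]
top stop_face 0.58 [ 0.616 -0.088  0.017]
top bar_end 0.96 [ 0.613 -0.031  0.012]
top bar 0.9 [0.614 0.04  0.003]
side stop_face 0.63 [ 0.615 -0.089  0.012]
side bar_end 0.8 [ 0.612 -0.028  0.011]
side bar 0.95 [0.613 0.034 0.003]
side collar 0.86 [ 0.537 -0.093  0.058]
side collar 0.74 [0.61  0.035 0.005]
```

>>> {"api": "carry_out", "payload": {
  "motion": [-1.5,0,0,0,-0.012,-0.003,1,0,0,0,0,-0.016,-0.0045,1,0,0,0,0,-0.012,-0.0034,1,0,0,0,0,-0.005,-0.0014,1]
}}

```text
time_s: 8.25
eef_pos: [0.5444, -0.0493, 0.0926]
eef_rot: [0.115, 0.701, 0.111, -0.695]
wrist_force: [3.6, -1.8, -3.7]
opening: 0.127
```

>>> {"api": "carry_out", "payload": {
  "motion": [0,0,0,0,-0.005,-0.0014,1,0,0,0,0,-0.005,-0.0014,1]
}}

```text
time_s: 8.45
eef_pos: [0.544, -0.0373, 0.0926]
eef_rot: [0.115, 0.701, 0.112, -0.694]
wrist_force: [3.2, -1.7, -3.1]
opening: 0.125
```

>>> {"api": "carry_out", "payload": {
  "motion": [0,0,0,0,-0.005,-0.0014,1,0,0,0,0,-0.005,-0.0014,1]
}}

```text
time_s: 8.65
eef_pos: [0.5437, -0.0265, 0.0926]
eef_rot: [0.116, 0.702, 0.111, -0.694]
wrist_force: [3.7, -2.6, -4.4]
opening: 0.127
```

```bash
python3 - <<'E'
from h import *
o=ctrl.get_obs(); show(o); plan(o,[o["eef_pos"][0]-.032,o["eef_pos"][1]+1,.0925],-71.5)
E
```

```text
t 8.65 p [ 0.5437 -0.0265  0.0926] yaw -71.5 F [ 3.7 -2.6 -4.4] T [-0.4  -0.44 -0.12] op 0.127 q6 0.98
turn [-0.01 -0.53 -0.45] shift [-0.0048 -0.9585 -0.2867]
```

```bash
python3 - <<'E'
from h import *
o=ctrl.get_obs()
for u in (244,246): print(ray("top",(u,204),.016,o).round(3))
ctrl.camera("top")
for t in ("stop_face","bar_end","bar"):
    for d in ctrl.landmark_of("top",t)[:5]:
        p=toW("top",d["point"],o)
        if abs(p[0]-.6)<.09 and p[1]<.3:print(t,round(d["conf"],2),p.round(3))
E
```

```text
[0.608 0.156 0.016]
[0.608 0.151 0.016]
stop_face 0.66 [ 0.614 -0.02   0.01 ]
bar_end 0.77 [ 0.613 -0.02   0.01 ]
```

>>> {"api": "carry_out", "payload": {
  "motion": [0,0.3,0.3,0,-0.005,-0.0015,1,0,0,0,0,-0.005,-0.0015,1]
}}

```text
time_s: 9.05
eef_pos: [0.5435, -0.0163, 0.0926]
eef_rot: [0.117, 0.704, 0.109, -0.692]
wrist_force: [4.8, -2.1, -4.0]
opening: 0.128
```

>>> {"api": "carry_out", "payload": {
  "motion": [0,0,0,0,-0.005,-0.0015,1,0,0,0,0,-0.005,-0.0015,1]
}}

```text
time_s: 9.25
eef_pos: [0.5432, -0.0061, 0.0926]
eef_rot: [0.117, 0.704, 0.109, -0.692]
wrist_force: [5.3, -3.8, -3.2]
opening: 0.124
```

>>> {"api": "carry_out", "payload": {
  "motion": [0,0.5,0,0,-0.0025,-0.0007,1,0,0,0,0,-0.0025,-0.0007,1]
}}

```text
time_s: 9.45
eef_pos: [0.5431, -0.0008, 0.0926]
eef_rot: [0.117, 0.707, 0.109, -0.689]
wrist_force: [5.5, -3.6, -4.5]
opening: 0.127
```

>>> {"api": "carry_out", "payload": {
  "motion": [0,0,0,0,-0.0015,-0.0004,1,0,0,0,0,-0.001,-0.0003,1]
}}

```text
time_s: 9.65
eef_pos: [0.543, 0.0018, 0.0926]
eef_rot: [0.118, 0.708, 0.109, -0.688]
wrist_force: [5.4, -3.5, -3.4]
opening: 0.129
```

>>> {"api": "carry_out", "payload": {
  "motion": [0,0,0,0,-0.001,-0.0003,1,0,0,0,0,-0.0008,-0.0003,1]
}}

```text
time_s: 9.85
eef_pos: [0.5431, 0.0033, 0.0926]
eef_rot: [0.118, 0.708, 0.108, -0.688]
wrist_force: [5.0, -3.1, -4.9]
opening: 0.13
```

```bash
python3 - <<'E'
from h import *
o=ctrl.get_obs(); show(o); plan(o,[o["eef_pos"][0]-.032,o["eef_pos"][1]+1,.0925],-71.5)
E
```

```text
t 9.85 p [0.5431 0.0033 0.0926] yaw -71.6 F [ 5.  -3.1 -4.9] T [-0.19 -0.27 -0.03] op 0.13 q6 1.04
turn [-0.05 -1.44 -1.03] shift [-0.01   -0.9586 -0.2862]
```

>>> {"api": "carry_out", "payload": {
  "motion": [0,-0.5,-0.4,0,-0.001,-0.0003,1,0,-0.5,-0.4,0,-0.001,-0.0003,1]
}}

```text
time_s: 10.05
eef_pos: [0.5429, 0.0048, 0.0926]
eef_rot: [0.115, 0.701, 0.112, -0.695]
wrist_force: [2.9, -4.0, -3.9]
opening: 0.129
```

>>> {"api": "carry_out", "payload": {
  "motion": [0,0,0,0,-0.001,-0.0003,1,0,0,0,0,-0.001,-0.0003,1]
}}

```text
time_s: 10.25
eef_pos: [0.5429, 0.0061, 0.0925]
eef_rot: [0.115, 0.701, 0.111, -0.695]
wrist_force: [3.1, -3.8, -2.7]
opening: 0.132
```

>>> {"api": "carry_out", "payload": {
  "motion": [0,0,0,0,-0.0008,-0.0002,1,0,0,0,0,-0.0008,-0.0002,1]
}}

```text
time_s: 10.45
eef_pos: [0.5429, 0.0068, 0.0926]
eef_rot: [0.116, 0.701, 0.11, -0.695]
wrist_force: [2.7, -8.4, -4.9]
opening: 0.127
```

>>> {"api": "carry_out", "payload": {
  "motion": [0,0,0,0,-0.0006,-0.0002,1]
}}

```text
time_s: 10.55
eef_pos: [0.5429, 0.0067, 0.0925]
eef_rot: [0.117, 0.701, 0.11, -0.695]
wrist_force: [4.6, -6.6, -3.8]
opening: 0.125
```

>>> {"api": "carry_out", "payload": {
  "motion": [0,0,0,0,-0.0006,-0.0002,1]
}}

```text
time_s: 10.65
eef_pos: [0.5429, 0.0067, 0.0925]
eef_rot: [0.117, 0.701, 0.109, -0.695]
wrist_force: [3.0, -6.5, -2.4]
opening: 0.127
```

>>> {"api": "carry_out", "payload": {
  "motion": [0,0,0,0,-0.0006,-0.0002,1]
}}

```text
time_s: 10.75
eef_pos: [0.5429, 0.0067, 0.0926]
eef_rot: [0.118, 0.701, 0.109, -0.694]
wrist_force: [4.5, -6.3, -3.2]
opening: 0.125
```

>>> {"api": "carry_out", "payload": {
  "motion": [0,0,0,0,-0.0009,-0.0003,1,0,0,0,0,-0.0009,-0.0003,1]
}}

```text
time_s: 10.95
eef_pos: [0.5429, 0.0067, 0.0925]
eef_rot: [0.119, 0.701, 0.108, -0.694]
wrist_force: [2.9, -7.8, -4.2]
opening: 0.13
```

>>> {"api": "carry_out", "payload": {
  "motion": [0,0,0,0,-0.0011,-0.0003,1,0,0,0,0,-0.0011,-0.0003,1]
}}

```text
time_s: 11.15
eef_pos: [0.5429, 0.0067, 0.0926]
eef_rot: [0.12, 0.702, 0.106, -0.694]
wrist_force: [2.4, -8.3, -4.1]
opening: 0.124
```

```bash
python3 - <<'E'
from h import *
o=ctrl.get_obs(); show(o); plan(o,[o["eef_pos"][0]-.032,o["eef_pos"][1]+1,.0925],-71.5)
for n in ("top","side"):
  ctrl.camera(n)
  for t in ("stop_face","bar_end","bar"):
    for d in ctrl.landmark_of(n,t)[:5]:
        p=toW(n,d["point"],o)
        if abs(p[0]-.6)<.09 and p[1]<.3:print(n,t,round(d["conf"],2),p.round(3))
show(ctrl.get_obs())
E
```

```text
t 11.15 p [0.5429 0.0067 0.0926] yaw -71.6 F [ 2.4 -8.3 -4.1] T [-0.89 -0.44 -0.03] op 0.124 q6 1.06
turn [-0.07 -0.39 -1.2 ] shift [-0.0181 -0.9587 -0.2858]
top bar 0.67 [0.613 0.081 0.   ]
side stop_face 0.96 [0.611 0.014 0.01 ]
side bar_end 0.66 [0.607 0.017 0.01 ]
side bar 0.88 [0.611 0.079 0.002]
t 11.55 p [0.5429 0.0067 0.0926] yaw -71.6 F [ 3.4 -8.9 -4.7] T [-0.87 -0.45  0.  ] op 0.129 q6 1.06
```

>>> {"api": "carry_out", "payload": {
  "motion": [0,-0.1,-0.3,0,-0.0014,-0.0004,1,7,-0.1,-0.3,0,-0.0013,-0.0004,1]
}}

```text
time_s: 11.75
eef_pos: [0.543, 0.0064, 0.0926]
eef_rot: [0.075, 0.706, 0.065, -0.701]
wrist_force: [2.7, -11.7, -4.2]
opening: 0.127
```

>>> {"api": "carry_out", "payload": {
  "motion": [7,-0.1,-0.3,0,-0.0013,-0.0002,1]
}}

```text
time_s: 11.85
eef_pos: [0.543, 0.006, 0.0926]
eef_rot: [0.03, 0.708, 0.021, -0.705]
wrist_force: [1.4, -11.7, -4.8]
opening: 0.128
```

```bash
python3 - <<'E'
from h import *
o=ctrl.get_obs(); show(o); plan(o,[o["eef_pos"][0]-.032,o["eef_pos"][1]+1,.0925],-138)
E
```

```text
t 11.85 p [0.543  0.006  0.0926] yaw -85.9 F [  1.4 -11.7  -4.8] T [-1.56 -0.57  0.2 ] op 0.128 q6 1.3
turn [52.12 -0.57 -0.55] shift [-0.0123 -0.9996 -0.0399]
```

>>> {"api": "carry_out", "payload": {
  "motion": [7,-0.1,-0.3,0,-0.0013,0,1,7,-0.1,-0.3,0,-0.0013,0.0001,1]
}}

```text
time_s: 12.05
eef_pos: [0.543, 0.0051, 0.0926]
eef_rot: [-0.061, 0.706, -0.067, -0.703]
wrist_force: [0.8, -10.1, -2.8]
opening: 0.127
```

>>> {"api": "carry_out", "payload": {
  "motion": [7,0,-0.3,0,-0.0013,0.0003,1,7,0,-0.3,0,-0.0012,0.0004,1]
}}

```text
time_s: 12.25
eef_pos: [0.5427, 0.0042, 0.0928]
eef_rot: [-0.151, 0.693, -0.153, -0.688]
wrist_force: [1.8, -9.1, -2.1]
opening: 0.128
```

```bash
python3 - <<'E'
from h import *
o=ctrl.get_obs(); show(o); plan(o,[o["eef_pos"][0]-.032,o["eef_pos"][1]+1,.0925],-138)
E
```

```text
t 12.25 p [0.5427 0.0042 0.0928] yaw -114.9 F [ 1.8 -9.1 -2.1] T [-1.59 -0.18  0.47] op 0.128 q6 1.8
turn [ 2.314e+01 -4.300e-01  2.000e-02] shift [-0.004  -0.8939  0.4494]
```

>>> {"api": "carry_out", "payload": {
  "motion": [7,0,-0.1,0,-0.0013,0.0006,1,7,0,0,0,-0.0012,0.0007,1]
}}

```text
time_s: 12.45
eef_pos: [0.5423, 0.0034, 0.093]
eef_rot: [-0.235, 0.669, -0.24, -0.663]
wrist_force: [1.8, -9.9, -2.3]
opening: 0.125
```

>>> {"api": "carry_out", "payload": {
  "motion": [6.5,0,0,0,-0.001,0.0008,1,3,0,0,0,-0.001,0.0009,1]
}}

```text
time_s: 12.65
eef_pos: [0.5418, 0.0029, 0.0931]
eef_rot: [-0.289, 0.647, -0.298, -0.639]
wrist_force: [2.8, -8.8, -3.6]
opening: 0.13
```

```bash
python3 k.py pics/w4.png; python3 - <<'E'
import cv2
a=cv2.imread("pics/w4.png")
cv2.imwrite("pics/w4c.png",cv2.resize(a[190:400,160:410],None,fx=3,fy=2.8))
E
```

```text
t 12.65 p [0.5418 0.0029 0.0931] yaw -139.1 F [ 2.8 -8.8 -3.6] T [-1.29 -0.24  0.76] op 0.13 q6 2.23
knob_grip 0.87 [0.5372 0.0039 0.1025] [289. 283.]
collar 0.75 [0.5347 0.0067 0.0629] [288. 256.]
0.89 2432
((283.9999694824219, 287.5), (100.99998474121094, 25.999996185302734), 90.0)
[[ 0.5638 -0.0144  0.118 ]
 [ 0.5555 -0.0216  0.118 ]
 [ 0.5213  0.0167  0.118 ]
 [ 0.5307  0.0248  0.118 ]] [0.5428 0.0014 0.118 ]
tool-frame centre [-0.0249  0.0004 -0.0022]
edge 0.011 -139.1
edge 0.0514 131.7
```

View pics/w4c.png

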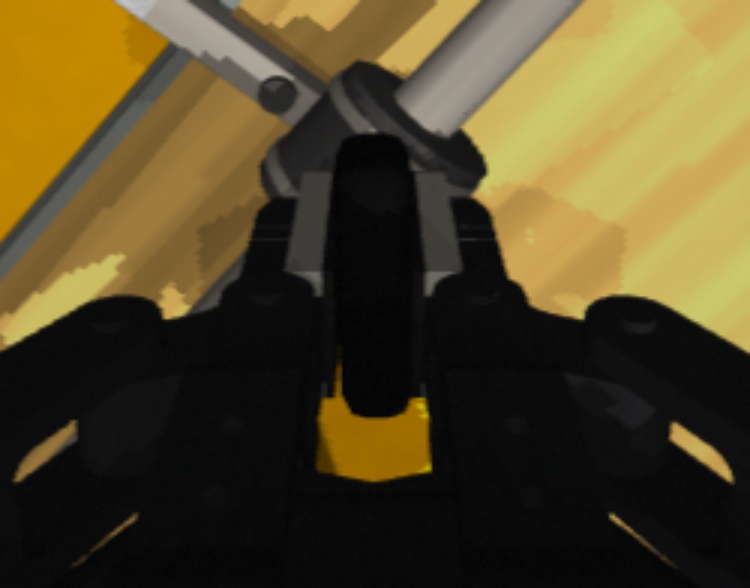

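>>> {"api": "carry_out", "payload": {
  "motion": [0,0,0,0,0,0,1,0,0,0,0,0,0,1]
}}

```text
time_s: 13.05
eef_pos: [0.5417, 0.0028, 0.0931]
eef_rot: [-0.288, 0.648, -0.297, -0.639]
wrist_force: [4.5, -2.7, -3.9]
opening: 0.129
```

>>> {"api": "carry_out", "payload": {
  "motion": [0,0,0,0,0,0,-1,0,0,0,0,0,0,-1,0,0,0,0,0,0,-1,0,0,0,0,0,0,-1,0,0,0,0,0,0,-1,0,0,0,0,0,0,-1,0,0,0,0,0,0,-1,0,0,0,0,0,0,-1]
}}

```text
time_s: 13.85
eef_pos: [0.5394, 0.0053, 0.093]
eef_rot: [-0.288, 0.646, -0.296, -0.641]
wrist_force: [0.1, -0.7, -0.7]
opening: 1.0
```

>>> {"api": "carry_out", "payload": {
  "motion": [0,0,0,-0.02,0,0,-1,0,0,0,-0.02,0,0,-1,0,0,0,-0.025,0,0,-1,0,0,0,0,0,0,-1]
}}

```text
time_s: 14.25
eef_pos: [0.5384, 0.0062, 0.1589]
eef_rot: [-0.288, 0.645, -0.297, -0.642]
wrist_force: [1.4, -0.2, 0.2]
opening: 0.999
```

```bash
python3 k.py pics/w5.png; python3 - <<'E'
from h import *
o=ctrl.get_obs()
for n in ("top","side"):
  ctrl.camera(n)
  for t in ("stop_face","bar_end","bar","collar"):
    for d in ctrl.landmark_of(n,t)[:5]:
        p=toW(n,d["point"],o)
        if abs(p[0]-.6)<.09 and p[1]<.3:print(n,t,round(d["conf"],2),p.round(3))
E
```

```text
t 14.25 p [0.5384 0.0062 0.1589] yaw -138.8 F [ 1.4 -0.2  0.2] T [ 0.02 -0.04 -0.05] op 0.999 q6 2.23
knob_grip 0.59 [0.5394 0.0031 0.103 ] [285. 226.]
collar 0.97 [0.5349 0.0045 0.0617] [287. 214.]
0.8 1231
((283.5, 230.0), (68.0, 23.0), 90.0)
[[ 0.5625 -0.0109  0.118 ]
 [ 0.5516 -0.0205  0.118 ]
 [ 0.5197  0.0151  0.118 ]
 [ 0.5315  0.0253  0.118 ]] [0.5413 0.0022 0.118 ]
tool-frame centre [ 0.041   0.     -0.0046]
edge 0.0146 -138.9
edge 0.0478 131.8
top bar 0.72 [0.612 0.081 0.004]
side stop_face 0.56 [0.614 0.012 0.007]
side stop_face 0.28 [0.538 0.011 0.107]
side bar_end 0.55 [0.611 0.019 0.007]
side bar 0.59 [0.611 0.079 0.005]
side collar 0.94 [0.538 0.004 0.062]
side collar 0.71 [0.604 0.2   0.014]
```

View pics/w5.png

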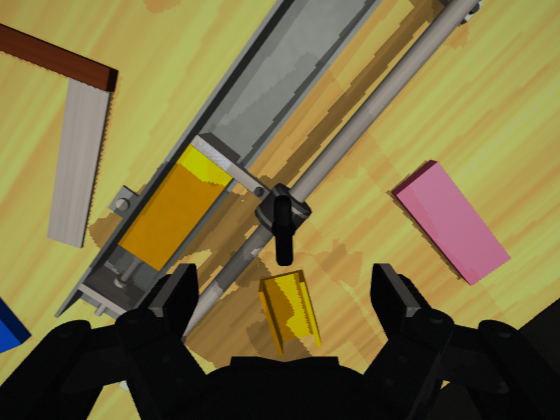

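```bash
python3 - <<'E'
import cv2,numpy as np
for f,v0,v1,c in (("w2",206,266,282),("w5",203,261,283)):
    g=cv2.imread(f"pics/{f}.png").max(2)
    for th in (14,20):
        m=np.zeros_like(g); m[v0-15:v1+10,c-22:c+22]=(g[v0-15:v1+10,c-22:c+22]<th)
        n,l,s,ce=cv2.connectedComponentsWithStats(m); i=1+s[1:,4].argmax()
        p=cv2.findNonZero((l==i).astype(np.uint8)); d=cv2.fitLine(p,cv2.DIST_HUBER,0,.01,.01).ravel()
        print(f,th,s[i],np.degrees(np.arctan2(d[0]*np.sign(d[1]),abs(d[1]))).round(1))
a=cv2.imread("pics/w5.png"); b=cv2.imread("pics/w2.png")
z=lambda i:cv2.resize(i,None,fx=3.8,fy=3.8,interpolation=cv2.INTER_CUBIC)
cv2.imwrite("pics/cmp.png",np.hstack([z(b[180:280,232:332]),z(a[177:277,234:334])]))
E
```

```text
w2 14 [ 271  199   24   70 1087] 4.7
w2 20 [ 270  199   26   70 1202] 3.4
w5 14 [ 272  195   24   71 1027] 4.2
w5 20 [ 271  195   26   71 1207] 2.1
```

View pics/cmp.png

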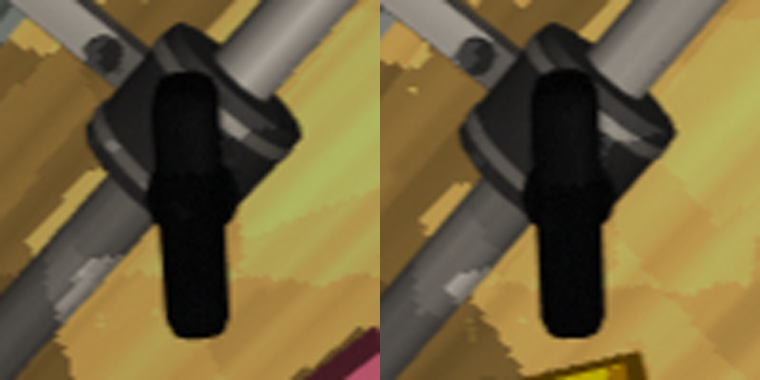

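```bash
python3 -c "
from h import *
show(ctrl.get_obs()); print(ctrl.hand_in())"
```

```text
t 14.95 p [0.5359 0.0066 0.1552] yaw -138.8 F [-0.1  0.3  0. ] T [-0.04 -0.02  0.06] op 1.0 q6 2.23
the job is handed in; nothing more can be done
None
```

I set the stop on the yellow bar, retightened the set screw and handed the job in at 15.0 s. All the checks agreed, but `hand_in` gives no verdict.

- **Loosening:** I turned the tee knob about 63° counter-clockwise, and the collar then slid along the rod with only a few newtons of drag.
- **Pushing home:** The tool stopped advancing at y ≈ 0.0067 m. The bar's far end was then at about 0.151 m, and I had estimated the bolt head at about 0.153 m from the top camera.
- **Push on the bar:** The wrist read 9–12 N while I tightened, so I estimate about 6–9 N on the bar after taking off the collar's drag. The highest wrist reading along the push was 11.7 N. Readings came only at the end of each move, so a brief peak between them would not show.
- **Tightening:** By comparing wrist pictures before and after, the knob is back within about 2° of where I found it, slightly on the tighter side.
- **After letting go:** The wrist force is near zero, the gripper is open and clear above the knob, and the network's bar position did not change on release. The last wrist picture shows the stop arm against the bar and the bar at the bolt.
- **Other objects:** I did not go near the tape measure, try square or offcut, but I did not re-measure them at the end.

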